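# Draw the specimen tray into its docking bay and latch it

### The job

Hook your fingertips behind the far lip of the blue specimen tray and drag it along the bench towards you into its white docking bay, until it sits fully home and has been pressed firmly but gently (a pull of about 10 to 14 newtons more than it takes to slide it) against the orange pads of the front stop (an adjustable stop: find it by feel). Then swing the red-knobbed latch across until its black nose rests against the tray's far wall, locking it in, and let go. Do not lift or tip the tray, keep the three mounts in it, and leave everything else on the bench where it is.

Things in the scene. Friction and masses are not known exactly. Their poses are not given: they have to be found in the camera images.
- tray: Blue specimen tray, loose, 0.4-0.9 kg loaded. 110 mm along its x, 150 along y, 40 high; origin: centre of underside, x to its far wall. Upright 5 mm walls, foam inside to 4 mm below the rim: the wall cannot be pinched, but fingertips reach down behind the far wall outside. Slides at 2-6 N; stays straight if drawn by two spread fingertips. Drawn 130-170 mm in x out from the bay's origin at the start.
- far_lip (a point): Middle of the outer edge of the tray's far lip: 55 mm from the tray's origin along its x, 40 mm above the bench.
- dock: Docking bay fixed to the bench, open to its +x. Origin on the bench, where the tray's origin would be with the stop at its outermost setting; axes parallel to the tray's when home. Slippery white guides 25 mm high, inner faces at y = +-78 mm (3 mm play a side) from x = -105 to -21 mm, then flaring to about +-106 at x = 61. An aluminium crossbar closes its front at x = -106 to -116.
- stop_zero (a point): Point on the bay at x = -55, y = 0, 15 mm high: where the orange pads' faces are at the stop's outermost setting. The stop is clamped 0 to 28 mm nearer the robot than this; its setting is NOT measured: find it by feel. The tray must bear on it with 8 N or more for 0.2 s; over 24 N between tray and bay spoils it. Rigid: draw at 10 mm/s until the force rises 10-14 N over the sliding drag.
- latch (a joint): Latch angle, rad. 0: arm along the bay's +x, beside the tray's way; negative: further out (stop -0.7); 1.571: arm along the bay's -y. Grows clockwise from above. It closes until its nose bears on the far wall of the home tray, at about 1.57 to 1.94 as the stop is set (tells by a force of some 6 N). Friction (1 N at the knob) holds it anywhere. Arm 12 mm wide, 14-28 mm above the bench.
- latch_nose (a point): Centre of the round black nose at the latch arm's end, 16 mm in diameter, 14 to 28 mm above the bench (point at 21 mm), 78 mm from the pivot axis. Shut: it lies against the outside of the tray's far wall (within about 3 mm), so its centre is 8 mm behind the wall.
- latch_hinge (a point): A point on the latch's upright pivot axis, 62 mm above the bench; in the bay's frame at x = 63, y = 124 mm.
- latch_knob (a point): Grip point of the latch's upright round red knob, 14 mm in diameter, from 28 to 72 mm above the bench; the point is on its axis, 62 mm above the bench and 65 mm from the pivot axis.
- mount0: A polished specimen mount, amber resin disc 29 mm across, 22 mm high, brass speck on top, standing loose in a pit of the tray (it rises 2 mm above the foam). Origin at the centre of its underside. It stays in the tray.
- mount1: A polished specimen mount, amber resin disc 29 mm across, 22 mm high, copper speck on top, standing loose in a pit of the tray (it rises 2 mm above the foam). Origin at the centre of its underside. It stays in the tray.
- mount2: A polished specimen mount, amber resin disc 29 mm across, 22 mm high, dark grey speck on top, standing loose in a pit of the tray (it rises 2 mm above the foam). Origin at the centre of its underside. It stays in the tray.
- slide_box: Bystander: a white open slide box 85 x 100 mm, 32 mm high. Origin at the centre of its underside (or of its length). Leave it where it is.
- jar: Bystander: an amber jar 56 mm across, 70 mm high, white cap. Origin at the centre of its underside (or of its length). Leave it where it is.
- dish: Bystander: a glass dish 80 mm across, 18 mm high. Origin at the centre of its underside (or of its length). Leave it where it is.
- press: Bystander: a steel hand press 44 mm across, 50 mm high. Origin at the centre of its underside (or of its length). Leave it where it is.
- ore: Bystander: a lump of ore about 55 x 42 mm, 40 mm high. Origin at the centre of its underside (or of its length). Leave it where it is.
- brush: Bystander: a brush 150 mm long lying flat. Origin at the centre of its underside (or of its length). Leave it where it is.
There are look-alikes about, which are no part of the job. What is shaped like the mount2 but pink or purple is not meant.

How it is judged:
On the way, in this order (a step that is already met when the one before it is completed fails the run):
1. the tray is fully home in the bay and is pressed on the front stop with more than 8 N for 0.2 s, the latch still open (x of each of front_stop_c1, front_stop_c2 in the frame of tray above -0.0605 m and x of tray in the frame of dock below 0.004 m and y of tray in the frame of dock between -0.007 and 0.007 m and height (world z) of tray below 0.004 m and contact force between tray and front_stop above 8 N and value of joint latch below 1 rad), for 0.2 s.
2. the latch's nose lies against the tray's far wall (within 3.5 mm), the tray still home (x of each of front_stop_c1, front_stop_c2 in the frame of tray above -0.0605 m and x of tray in the frame of dock below 0.004 m and y of tray in the frame of dock between -0.007 and 0.007 m and height (world z) of tray below 0.004 m and x of latch_nose in the frame of tray between 0.055 and 0.0665 m and y of latch_nose in the frame of tray below 0.07 m), for 0.2 s.
At the end, for the whole second after the job is handed in: The tray rests on the bench fully home in the bay (both front pads within 3.5 mm of its front wall, within 7 mm of the bay's middle, 4 mm in height), the latch's nose is within 3.5 mm of its far wall, the three mounts are still in the tray (within 60 mm of its middle), all at rest (all of step 2 and horizontal distance between each of mount0, mount1, mount2 and tray below 0.06 m and linear speed of tray below 0.01 m/s); the robot touches nothing.
It fails at once if more than 24 N between the tray and the bay (front stop, guides or latch) (contact force between tray and dock above 24 N).
It fails at once if the tray is lifted more than 15 mm or tipped more than 0.15 rad (height (world z) of tray above 0.015 m or angle between tray's own z axis and vertical above 0.15 rad).
It fails at once if a mount leaves its pit (not (horizontal distance between mount0 and tray below 0.06 m) or not (horizontal distance between mount1 and tray below 0.06 m) or not (horizontal distance between mount2 and tray below 0.06 m) or height (world z) of any of mount0, mount1, mount2 above 0.036 m).
It fails at once if a bystander is moved more than 30 mm (distance of any of slide_box, jar, dish, press, ore, brush from where it was at the start of the episode above 0.03 m).
It also fails if it takes over 72 s, if anything falls off the work surface, if the arm or the gripper's body presses on something with over 40 N, if the wrist force passes 120 N, or if a joint passes its speed limit or range.

### The arm

A 7-joint arm with a two-finger parallel gripper is mounted at the origin on the work surface. World frame = base frame: x ahead of the robot, y to its left, z up, the work surface at z = 0. Lengths are in m, angles in rad, forces in N, time in s.
With the tool pointing down it reaches from about 0.4 to 0.875 m from the base axis. Payload 19.3 kg.
Tool frame: the origin (TCP) lies midway between the tips of the shut fingers; the grasp point (between the pads) lies 19 mm behind it; z points along the fingers, y is the direction in which the jaws open and shut (so a half turn about z gives the same grasp; the last joint's range is limited). The gripper opens to 85 mm and grips with 20 to 120 N. Pads are 22 mm wide; open, the fingers measure 114 mm over their backs; the gripper's body (76 mm by 85 mm) begins 54 mm behind the grasp point. The pads swing forward as they close: fully open they stand 13 mm farther back than shut.
Start: joints at [1.25, 0.521, -0.036, 1.599, 0.021, 1.021, -0.113], TCP at [0.155, -0.605, 0.231] pointing down, gripper open.
Joint ranges: [-2.91, 2.91], [-0.3, 2.13], [-1.5, 1.42], [0.17, 2.43], [-1.26, 4.41], [0.16, 1.93], [-2.52, 2.52]. Speed limits (rad/s): [1.89, 1.89, 2.39, 2.39, 3.01, 3.01, 3.01].

### API

Orientations are given as [roll, pitch, yaw] about the fixed x, y, z axes, in that order (R = Rz(yaw) Ry(pitch) Rx(roll)).
In Python, from workcell import bot, eyes gives the robot as it stands. The module is installed in compiled form; this text tells all that it offers.
- The arm moves only by the shell command python3 -m jog 'ROWS' [FORCE]. ROWS is JSON, a list of rows, each an object with "delta_pos": the shift along the world's x, y, z in mm, a list of three; "spin": the turn about the world's z in rad; "claw": the closure, from 0 (fully open) to 1 (shut). In form: [{"delta_pos": [tx, ty, tz], "spin": spin, "claw": claw}, ...]. A call has 1 to 8 rows; each row is the pose to reach, as a shift and turn from the pose measured when the call began; what a row does not reach only later rows make up. A row lasts 1/10 s, in which the tool goes at most 50 mm and 8.59 degrees, less where a joint would pass 70% of its speed; a pose out of reach is approached as far as the arm can. A call with a gripper value outside its range is refused whole. The fingers move at their own pace and stop on an object; FORCE is the grip in N (left out, the last holds). Time passes only in rows, so rows that repeat a pose let the fingers close. It gives the time, the measured TCP pose, the force and the opening at its end, in the units of the state.
- bot.observe(): the state, without advancing time (a new reading comes with each control period).
- eyes.grab_frame(name): name is "side" or "top"; returns the picture (420x560x3 uint8, blue, green, red); there is no depth.
- eyes.camera_params(name): a dict with "fx", "fy", "cx", "cy" (pixels), "origin" and "attitude" of the camera in the world. Camera axes: x right, y up, looking along -z (the intrinsics and any distortion apply to the point x, -y, -z); pixel columns grow to the right and rows downward; lengths in m; the calibration is good to about 2 mm. A picture is of the moment at which its call begins. camera_params takes no time and is no camera call.
- bot.job_done(): hands the job in, once; it reports no verdict.
The state is a dict: "clock": time; "qpos": joint angles; "qd": joint speeds; "joint_efforts": joint torques, N m; "position": TCP position; "tool_rot": TCP orientation; "force": force on the tool from outside, world axes, zero at the start; "moment": the same for the moment, N m; "grip_width": finger opening in m.
Only numpy, scipy, OpenCV 4.12 (cv2) and the standard library are available. Lean on these libraries where they do the work, as an engineer would, in place of code of your own. Each camera call takes 0.05 s, during which the arm holds its last target. There are 200 camera calls.

## Working session

There is one attempt and no reset: what is moved stays moved. The work goes in short steps, Python scripts to look and compute and a shell command to move; the robot and the scene stay as the last step left them, time stands still between calls to the robot, and variables do not carry over. Pictures are saved under pics/ and viewed, about 8 in all and at most 12, crops included, and the job is handed in when it is done.

```bash
mkdir -p pics
python3 - <<'E'
from workcell import bot, eyes
import cv2
for n in("top","side"):
    cv2.imwrite(f"pics/{n}0.png",eyes.grab_frame(n)); print(n,eyes.camera_params(n))
print(bot.observe())
E
```

```text
top {'fx': 429.2857491513655, 'fy': 429.2857491513655, 'cx': 279.1588698664987, 'cy': 208.2849962428286, 'origin': array([0.48195174, 0.0280648 , 1.00247129]), 'attitude': array([ 0.05193786,  0.01419801, -1.57451881])}
side {'fx': 380.63893164208775, 'fy': 380.63893164208775, 'cx': 277.85564829386794, 'cy': 205.9793384322647, 'origin': array([ 0.11169734, -0.395122  ,  0.50771387]), 'attitude': array([ 0.92618752, -0.01087441, -0.75099268])}
{'clock': 0.1, 'qpos': array([ 1.249802  ,  0.52197537, -0.03633455,  1.59991808,  0.02120255,
        1.02110662, -0.11280629]), 'qd': array([-0.00079789, -0.00086617, -0.00068152, -0.00052985,  0.00013316,
        0.00169905, -0.00052383]), 'joint_efforts': array([ 3.62982333e-03, -9.28495717e+01,  1.98395468e+00, -3.70535016e+01,
        1.80340855e-02,  5.32426915e-03, -3.32297202e-05]), 'position': array([ 0.15500781, -0.60517318,  0.23078194]), 'tool_rot': array([-3.14057265e+00,  6.95179433e-05,  2.50784010e-01]), 'force': array([ 0.34102586,  0.21562632, -0.0804492 ]), 'moment': array([-0.08154987,  0.03923103,  0.01866642]), 'grip_width': 0.08543055795993737}
```

View pics/top0.png

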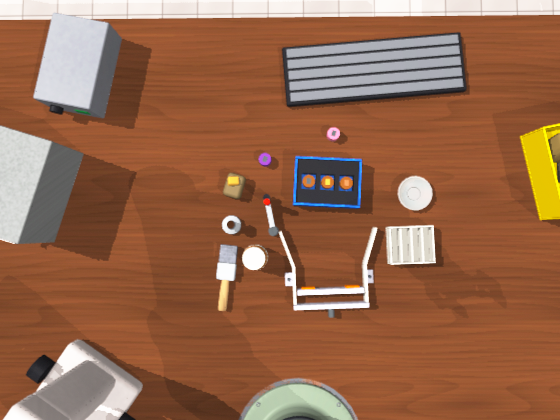

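View pics/side0.png

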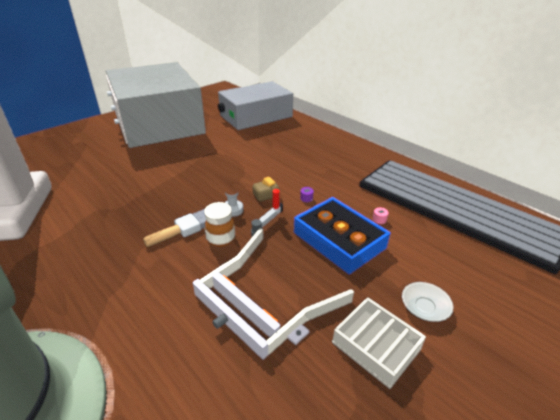

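The top view shows the tray at about (328,182), the bay opening upwards with its crossbar at row 306, the latch pivot at (271,231) and the red knob at (267,201). The side view agrees. Next I'll measure these.

```bash
cat > h.py <<'E'
import numpy as np, cv2
from scipy.spatial.transform import Rotation as R
from workcell import bot, eyes
def ray(n,uv):
    c=eyes.camera_params(n); d=np.array([(uv[0]-c['cx'])/c['fx'],-(uv[1]-c['cy'])/c['fy'],-1.])
    return c['origin'],R.from_euler('xyz',c['attitude']).apply(d)
def onz(n,uv,z):
    o,d=ray(n,uv); return (o+d*(z-o[2])/d[2])
def pix(n,p):
    c=eyes.camera_params(n); q=R.from_euler('xyz',c['attitude']).inv().apply(np.array(p)-c['origin'])
    return np.array([c['cx']+c['fx']*q[0]/-q[2],c['cy']-c['fy']*q[1]/-q[2]])
def mask(im,name):
    h=cv2.cvtColor(im,cv2.COLOR_BGR2HSV)
    if name=='blue': return cv2.inRange(h,(100,150,80),(125,255,255))
    if name=='red': return cv2.inRange(h,(0,200,140),(4,255,255))|cv2.inRange(h,(176,200,140),(180,255,255))
    if name=='orange': return cv2.inRange(h,(8,200,200),(16,255,255))
E
python3 - <<'E'
from h import *
im=cv2.imread('pics/top0.png')
for nm in('blue','red','orange'):
    m=mask(im,nm); cs,_=cv2.findContours(m,cv2.RETR_EXTERNAL,cv2.CHAIN_APPROX_NONE)
    for c in cs:
        if cv2.contourArea(c)<8: continue
        r=cv2.minAreaRect(c); z={'blue':.04,'red':.07,'orange':.02}[nm]
        print(nm,np.round(r[0],1),np.round(r[1],1),round(r[2],1),onz('top',r[0],z).round(4))
        if nm=='blue':
            b=np.array([onz('top',p,.04)[:2] for p in cv2.boxPoints(r)]);print(b.round(4))
s=im[210:325,200:390]; cv2.imwrite('pics/c1.png',cv2.resize(s,None,fx=4,fy=4,interpolation=cv2.INTER_CUBIC))
E
```

```text
blue [327.3 182. ] [67.3 49.3] 2.8 [ 0.5908 -0.0669  0.04  ]
[[ 0.5395  0.0116]
 [ 0.6508  0.0056]
 [ 0.6424 -0.1456]
 [ 0.5314 -0.1387]]
red [266.  201.5] [5. 6.] 90.0 [0.5454 0.0697 0.07  ]
```

View pics/c1.png

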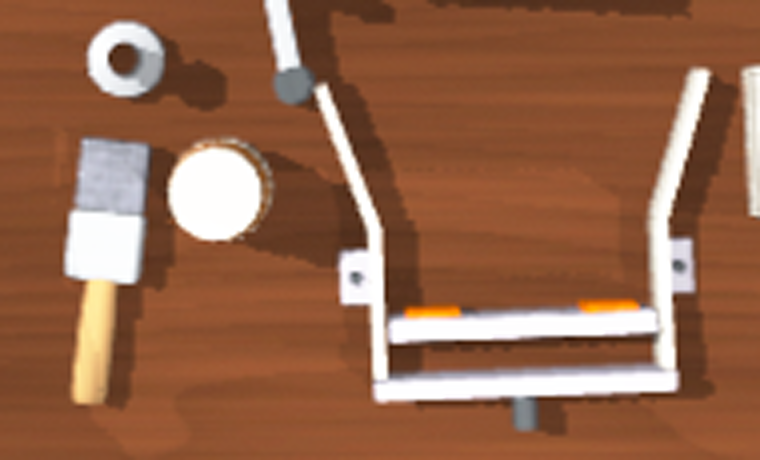

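```bash
cat > fit.py <<'E'
from h import *
# (crop px), z, dock xy
pts=[((382,228),.025,(-21,78)),((329,86),.025,(61,106)),((651,212),0,(-21,-78)),((690,70),0,(61,-106)),((293,86),.062,(63,124))]
W=[];D=[]
for p,z,d in pts:
    uv=(200+p[0]/4,210+p[1]/4); W.append(onz('top',uv,z)[:2]); D.append(np.array(d)/1e3)
W=np.array(W);D=np.array(D)
def fit(D,W):
    a=D-D.mean(0);b=W-W.mean(0)
    th=np.arctan2((a[:,0]*b[:,1]-a[:,1]*b[:,0]).sum(),(a*b).sum())
    M=np.array([[np.cos(th),-np.sin(th)],[np.sin(th),np.cos(th)]]);return th,W.mean(0)-M@D.mean(0),M
th,o,M=fit(D,W); print('yaw',th,'o',o.round(4)); print(((W-o)@M-D).round(4))
inv=lambda p:((np.array(p)[:2]-o)@M).round(4)
print('tray',inv((.5910,-.0668)),'knob',inv((.5454,.0697)),'hinge',(o+M@[.063,.124]).round(4))
for p in((203,262),):pass
for nm,p,z in(('bar L',(386,378),.025),('bar R',(656,370),.025),('padL',(432,308),.02),('padR',(608,302),.02)):
    print(nm,inv(onz('top',(200+p[0]/4,210+p[1]/4),z)))
E
python3 fit.py
```

```text
yaw 0.04315929362131471 o [ 0.4234 -0.0723]
[[ 0.0006  0.0005]
 [ 0.0001 -0.0013]
 [ 0.0006 -0.    ]
 [-0.0005  0.0007]
 [-0.0009  0.0001]]
tray [ 0.1677 -0.0017] knob [0.128  0.1366] hinge [0.481  0.0543]
bar L [-0.1044  0.0804]
bar R [-0.1067 -0.0714]
padL [-0.0672  0.0523]
padR [-0.0683 -0.0473]
```

```bash
python3 -m jog '[{"delta_pos":[35,36,0],"spin":-0.03,"claw":0},{"delta_pos":[70,72,0],"spin":-0.06,"claw":0},{"delta_pos":[105,108,0],"spin":-0.1,"claw":0},{"delta_pos":[140,144,-5],"spin":-0.14,"claw":0},{"delta_pos":[175,180,-10],"spin":-0.18,"claw":0},{"delta_pos":[210,216,-20],"spin":-0.22,"claw":0},{"delta_pos":[245,252,-30],"spin":-0.26,"claw":0},{"delta_pos":[280,288,-40],"spin":-0.306,"claw":0}]'
python3 -c "
from workcell import bot;s=bot.observe();print(s['position'],s['tool_rot'],s['qpos'],s['force'])"
```

```text
clock: 0.9
position: [0.4324, -0.3192, 0.1914]
tool_rot: [-3.141, 0.0, -0.057]
force: [0.1, -1.6, -0.1]
grip_width: 0.0854
[ 0.43237283 -0.31924234  0.19143311] [-3.14059497e+00  1.43381492e-04 -5.70794893e-02] [ 0.57226208  0.43289868 -0.06118589  1.86998569  0.03333147  0.84026851
 -1.13342755] [ 0.1124031  -1.60431578 -0.09461694]
```

```bash
python3 -m jog '[{"delta_pos":[34,35,-5],"spin":0,"claw":0},{"delta_pos":[68,70,-12],"spin":0,"claw":0},{"delta_pos":[102,106,-20],"spin":0,"claw":0},{"delta_pos":[136,142,-30],"spin":0,"claw":0},{"delta_pos":[170,178,-40],"spin":0,"claw":0},{"delta_pos":[205,214,-52],"spin":0,"claw":0},{"delta_pos":[236,248,-71],"spin":0,"claw":0},{"delta_pos":[236,248,-71],"spin":0.002,"claw":0}]'
python3 - <<'E'
from h import *
im=eyes.grab_frame('side');cv2.imwrite('pics/s1.png',cv2.resize(im[120:330,220:480],None,fx=3,fy=2.8))
s=bot.observe();print(s['position'],s['tool_rot'],s['qpos'],s['force'])
E
```

```text
clock: 1.7
position: [0.67, -0.0642, 0.1172]
tool_rot: [-3.137, 0.003, -0.048]
force: [-1.6, 0.3, 0.4]
grip_width: 0.0854
[ 0.66890401 -0.06714962  0.11805282] [-3.13905779e+00  2.73377144e-03 -5.01817398e-02] [ 0.06272623  0.72113053 -0.07883482  1.55002786  0.06429331  0.87560957
 -1.65886618] [-1.35843828  0.40636662 -0.05160822]
```

View pics/s1.png

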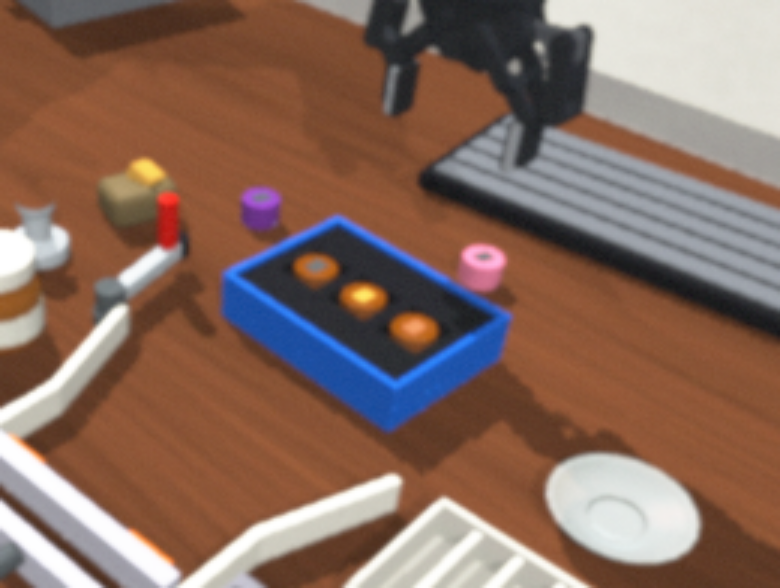

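Gripper hovers past the tray; fingertips at crop (397,112) and (510,168), and the pink look-alike stands close behind the far wall at (482,268).

Run:
```python
from h import *
for p in((397,112),(510,168)): print(onz('side',(220+p[0]/3,120+p[1]/2.8),.131).round(4))
print('pink base',onz('side',(220+480/3,120+283/2.8),0).round(4), 'top',onz('top',(333,134),.022).round(4))
# tray by side far lip corners
for p in((338,218),(510,318),(397,382),(224,272)): print('tray',onz('side',(220+p[0]/3,120+p[1]/2.8),.04).round(4))
```

```text
[ 0.6683 -0.0199  0.131 ]
[ 0.6618 -0.1113  0.131 ]
pink base [ 0.7006 -0.0894  0.    ] top [ 0.7038 -0.0829  0.022 ]
tray [ 6.452e-01 -6.000e-04  4.000e-02]
tray [ 0.637  -0.1479  0.04  ]
tray [ 0.5363 -0.138   0.04  ]
tray [0.5396 0.0073 0.04  ]
```

```bash
python3 -m jog '[{"delta_pos":[1,-4,-20],"spin":-0.004,"claw":0},{"delta_pos":[1,-4,-40],"spin":-0.004,"claw":0},{"delta_pos":[1,-4,-60],"spin":-0.004,"claw":0},{"delta_pos":[1,-4,-80],"spin":-0.004,"claw":0},{"delta_pos":[1,-4,-95],"spin":-0.004,"claw":0},{"delta_pos":[1,-4,-106],"spin":-0.004,"claw":0},{"delta_pos":[1,-4,-114],"spin":-0.004,"claw":0},{"delta_pos":[1,-4,-114],"spin":-0.004,"claw":0}]'
python3 - <<'E'
from h import *
im=eyes.grab_frame('side');cv2.imwrite('pics/s2.png',cv2.resize(im[120:330,220:480],None,fx=3,fy=2.8))
s=bot.observe();print(s['position'],s['tool_rot'],s['force'],s['moment'])
E
```

```text
clock: 2.55
position: [0.6695, -0.0713, 0.0033]
tool_rot: [-3.139, 0.004, -0.054]
force: [0.0, 0.4, 0.3]
grip_width: 0.0855
[ 0.66989663 -0.07124988  0.00406865] [-3.13910124e+00  2.86166407e-03 -5.42727663e-02] [ 1.0518652  -0.03003873 -0.16920165] [-0.02020821 -0.02682049 -0.05592258]
```

View pics/s2.png

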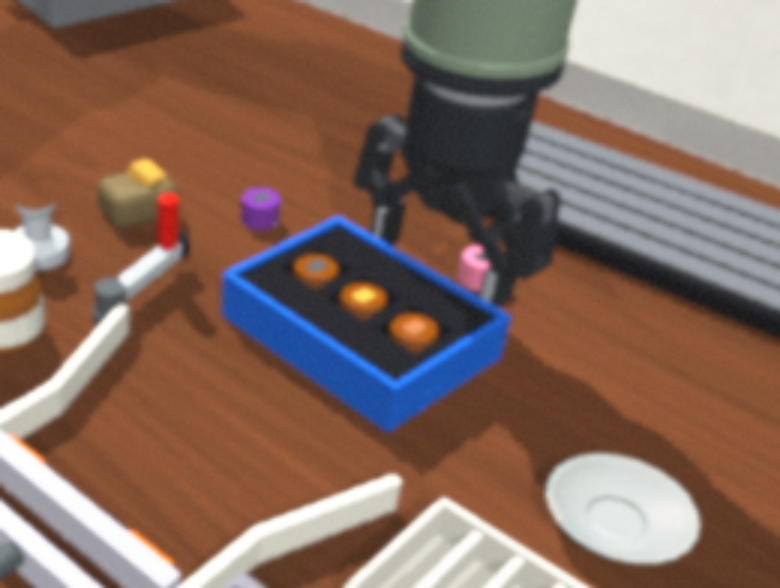

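```bash
python3 -m jog '[{"delta_pos":[-4,0,0],"spin":0,"claw":0},{"delta_pos":[-8,0,0],"spin":0,"claw":0},{"delta_pos":[-11,0,0],"spin":0,"claw":0},{"delta_pos":[-14,0,0],"spin":0,"claw":0},{"delta_pos":[-17,0,0],"spin":0,"claw":0},{"delta_pos":[-20,0,0],"spin":0,"claw":0},{"delta_pos":[-23,0,0],"spin":0,"claw":0},{"delta_pos":[-26,0,0],"spin":0,"claw":0}]'
```

```text
clock: 3.4
position: [0.6446, -0.0713, 0.0046]
tool_rot: [-3.139, 0.001, -0.054]
force: [6.1, -0.1, 2.5]
grip_width: 0.0853
```

```bash
python3 -m jog '[{"delta_pos":[-4,0,-1],"spin":0.005,"claw":0},{"delta_pos":[-8,0,-1],"spin":0.01,"claw":0},{"delta_pos":[-12,0,-1],"spin":0.015,"claw":0},{"delta_pos":[-16,0,-1],"spin":0.02,"claw":0},{"delta_pos":[-20,0,-1],"spin":0.025,"claw":0},{"delta_pos":[-24,0,-1],"spin":0.03,"claw":0},{"delta_pos":[-28,0,-1],"spin":0.035,"claw":0},{"delta_pos":[-32,0,-1],"spin":0.04,"claw":0}]'
python3 -m jog '[{"delta_pos":[-4,0,0],"spin":0.006,"claw":0},{"delta_pos":[-8,0,0],"spin":0.012,"claw":0},{"delta_pos":[-12,0,0],"spin":0.02,"claw":0},{"delta_pos":[-16,0,0],"spin":0.03,"claw":0},{"delta_pos":[-20,0,0],"spin":0.04,"claw":0},{"delta_pos":[-24,0,0],"spin":0.045,"claw":0},{"delta_pos":[-28,0,0],"spin":0.05,"claw":0},{"delta_pos":[-32,0,0],"spin":0.058,"claw":0}]'
python3 - <<'E'
from h import *
im=eyes.grab_frame('side');cv2.imwrite('pics/s3.png',cv2.resize(im[150:360,180:440],None,fx=3,fy=2.8))
im=eyes.grab_frame('top');cv2.imwrite('pics/t3.png',im)
E
```

```text
clock: 4.2
position: [0.6137, -0.0711, 0.0044]
tool_rot: [-3.139, -0.002, -0.014]
force: [6.7, 0.6, 3.7]
grip_width: 0.0857
clock: 5.0
position: [0.5819, -0.071, 0.0046]
tool_rot: [-3.139, -0.003, 0.044]
force: [6.0, 1.3, 1.5]
grip_width: 0.0856
```

View pics/s3.png

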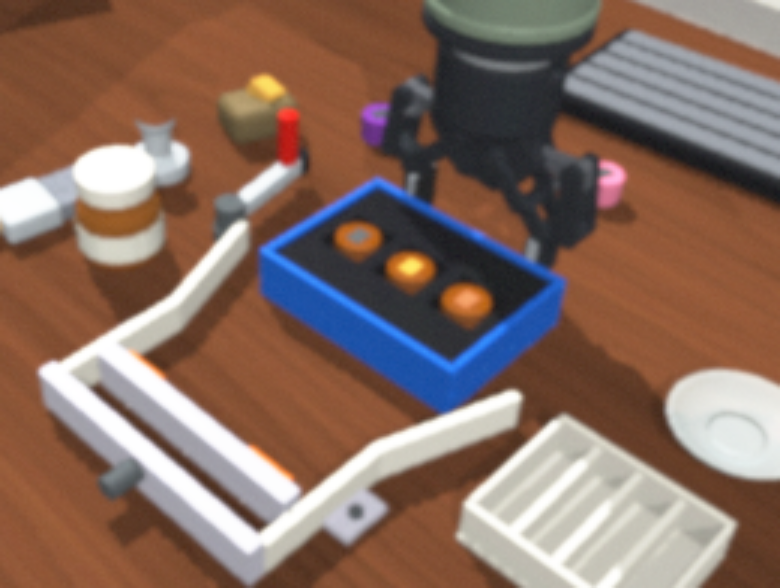

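Tray follows straight, mounts in place; rim corners at crop (378,180), (564,285), (452,368), (262,252).

```bash
cat >> fit.py <<'E'
print('---')
E
python3 - <<'E'
from fit import *
P=np.array([onz('side',(180+p[0]/3,150+p[1]/2.8),.04)[:2] for p in((378,180),(564,285),(452,368),(262,252))])
d=np.array([inv(p) for p in P]);print(d,d.mean(0), np.arctan2(*(d[0]-d[1])), bot.observe()['force'])
E
```

```text
yaw 0.04315929362131471 o [ 0.4234 -0.0723]
[[ 0.0006  0.0005]
 [ 0.0001 -0.0013]
 [ 0.0006 -0.    ]
 [-0.0005  0.0007]
 [-0.0009  0.0001]]
tray [ 0.1677 -0.0017] knob [0.128  0.1366] hinge [0.481  0.0543]
bar L [-0.1044  0.0804]
bar R [-0.1067 -0.0714]
padL [-0.0672  0.0523]
padR [-0.0683 -0.0473]
---
[[ 0.1423  0.0647]
 [ 0.1393 -0.0833]
 [ 0.0377 -0.0795]
 [ 0.0346  0.0644]] [ 0.088475 -0.008425] 0.020267494712221484 [2.4056591  0.54774697 2.31643597]
```

```bash
python3 -m jog '[{"delta_pos":[-4,0,-1],"spin":0,"claw":0},{"delta_pos":[-8,0,-1],"spin":0,"claw":0},{"delta_pos":[-12,0,-1],"spin":0,"claw":0},{"delta_pos":[-16,0,-1],"spin":0,"claw":0},{"delta_pos":[-20,0,-1],"spin":0,"claw":0},{"delta_pos":[-24,0,-1],"spin":0,"claw":0},{"delta_pos":[-28,0,-1],"spin":0,"claw":0},{"delta_pos":[-32,0,-1],"spin":0,"claw":0}]'
python3 -m jog '[{"delta_pos":[-3,0,-1],"spin":0,"claw":0},{"delta_pos":[-6,0,-1],"spin":0,"claw":0},{"delta_pos":[-9,0,-1],"spin":0,"claw":0},{"delta_pos":[-12,0,-1],"spin":0,"claw":0},{"delta_pos":[-15,0,-1],"spin":0,"claw":0},{"delta_pos":[-18,0,-1],"spin":0,"claw":0},{"delta_pos":[-21,0,-1],"spin":0,"claw":0},{"delta_pos":[-24,0,-1],"spin":0,"claw":0}]'
python3 - <<'E'
from h import *
im=eyes.grab_frame('side');cv2.imwrite('pics/s4.png',cv2.resize(im[150:360,180:440],None,fx=3,fy=2.8))
E
```

```text
clock: 5.9
position: [0.55, -0.0711, 0.0039]
tool_rot: [-3.139, -0.004, 0.044]
force: [5.8, 0.1, 4.2]
grip_width: 0.0852
clock: 6.7
position: [0.5272, -0.0709, 0.0033]
tool_rot: [-3.139, -0.006, 0.044]
force: [8.3, 5.6, 1.9]
grip_width: 0.0852
```

View pics/s4.png

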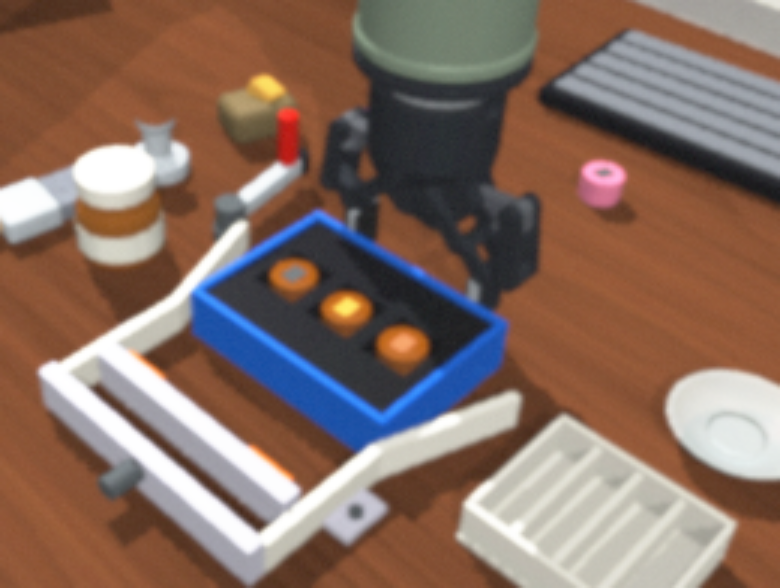

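The near-right corner of the tray, at crop (381,415), touches the right guide's flare (Fy 5.6 N). I'll measure the offset.

```bash
python3 - <<'E' | tail -5
from fit import *
P=np.array([onz('side',(180+p[0]/3,150+p[1]/2.8),.04)[:2] for p in((318,212),(507,325),(381,413),(193,290))])
d=np.array([inv(p) for p in P]);print(d,d.mean(0), np.arctan2(*(d[0]-d[1])),np.arctan2(*(d[3]-d[2])))
E
```

```text
---
[[ 0.0883  0.0684]
 [ 0.0869 -0.0802]
 [-0.0143 -0.074 ]
 [-0.0186  0.0675]] [ 0.035575 -0.004575] 0.009420986411587721 -0.030379343383840643
```

```bash
python3 -m jog '[{"delta_pos":[-1,1,-1],"spin":0,"claw":0},{"delta_pos":[-2,2,-1],"spin":0,"claw":0},{"delta_pos":[-3,3,-1],"spin":0,"claw":0},{"delta_pos":[-4,4,-1],"spin":0,"claw":0},{"delta_pos":[-5,4,-1],"spin":0,"claw":0},{"delta_pos":[-6,4,-1],"spin":0,"claw":0}]'
python3 -m jog '[{"delta_pos":[-1,0,0],"spin":0,"claw":0},{"delta_pos":[-3,0,0],"spin":0,"claw":0},{"delta_pos":[-5,0,0],"spin":0,"claw":0},{"delta_pos":[-7,0,0],"spin":0,"claw":0}]'
```

```text
clock: 7.35
position: [0.5208, -0.0666, 0.0023]
tool_rot: [-3.139, -0.006, 0.044]
force: [5.1, 0.1, 2.4]
grip_width: 0.0851
clock: 7.75
position: [0.5136, -0.0666, 0.0023]
tool_rot: [-3.138, -0.006, 0.044]
force: [4.7, -0.5, 1.4]
grip_width: 0.0852
```

```bash
python3 -m jog '[{"delta_pos":[-2,0,0],"spin":0,"claw":0},{"delta_pos":[-4,0,0],"spin":0,"claw":0},{"delta_pos":[-6,0,0],"spin":0,"claw":0},{"delta_pos":[-8,-0.3,0],"spin":0,"claw":0},{"delta_pos":[-10,-0.4,0],"spin":0,"claw":0},{"delta_pos":[-11,-0.5,0],"spin":0,"claw":0},{"delta_pos":[-12,-0.5,0],"spin":0,"claw":0}]'
python3 -m jog '[{"delta_pos":[-1,0,0],"spin":0,"claw":0},{"delta_pos":[-2,0,0],"spin":0,"claw":0},{"delta_pos":[-3,-0.1,0],"spin":0,"claw":0},{"delta_pos":[-4,-0.2,0],"spin":0,"claw":0}]'
```

```text
clock: 8.45
position: [0.5015, -0.0671, 0.0023]
tool_rot: [-3.138, -0.006, 0.044]
force: [5.5, 0.1, 0.1]
grip_width: 0.0851
clock: 8.85
position: [0.4974, -0.0673, 0.0023]
tool_rot: [-3.138, -0.006, 0.044]
force: [4.1, 0.7, 0.1]
grip_width: 0.0855
```

```bash
python3 -m jog '[{"delta_pos":[-1,0,0],"spin":0,"claw":0},{"delta_pos":[-2,0,0],"spin":0,"claw":0},{"delta_pos":[-3,-0.1,0],"spin":0,"claw":0},{"delta_pos":[-4,-0.2,0],"spin":0,"claw":0}]'
```

```text
clock: 9.25
position: [0.4934, -0.0675, 0.0023]
tool_rot: [-3.138, -0.006, 0.044]
force: [4.9, 0.2, 0.3]
grip_width: 0.0853
```

```bash
python3 -m jog '[{"delta_pos":[-1,0,0],"spin":0,"claw":0},{"delta_pos":[-2,-0.1,0],"spin":0,"claw":0},{"delta_pos":[-3,-0.1,0],"spin":0,"claw":0}]'|sed -n '1,4p'
```

```text
clock: 9.55
position: [0.4903, -0.0676, 0.0023]
tool_rot: [-3.138, -0.006, 0.044]
force: [4.9, -0.2, 1.5]
```

```bash
python3 -m jog '[{"delta_pos":[-1,0,0],"spin":0,"claw":0},{"delta_pos":[-2,-0.1,0],"spin":0,"claw":0}]'|sed -n '1,4p'
```

```text
clock: 9.75
position: [0.4882, -0.0677, 0.0023]
tool_rot: [-3.138, -0.006, 0.044]
force: [6.0, 0.2, -0.3]
```

```bash
python3 -m jog '[{"delta_pos":[-1,0,0],"spin":0,"claw":0},{"delta_pos":[-2,-0.1,0],"spin":0,"claw":0}]'|sed -n '1,4p'
```

```text
clock: 9.95
position: [0.4861, -0.0678, 0.0023]
tool_rot: [-3.138, -0.006, 0.044]
force: [4.9, 0.6, 1.1]
```

```bash
python3 -m jog '[{"delta_pos":[-1,0,0],"spin":0,"claw":0},{"delta_pos":[-2,-0.1,0],"spin":0,"claw":0}]'|sed -n '1,4p'
```

```text
clock: 10.15
position: [0.484, -0.0679, 0.0023]
tool_rot: [-3.138, -0.006, 0.044]
force: [4.5, 0.7, 0.7]
```

```bash
python3 -m jog '[{"delta_pos":[-1,0,0],"spin":0,"claw":0},{"delta_pos":[-2,-0.1,0],"spin":0,"claw":0}]'|sed -n '1,4p'
```

```text
clock: 10.35
position: [0.4819, -0.0679, 0.0023]
tool_rot: [-3.138, -0.006, 0.044]
force: [5.2, -0.6, 1.7]
```

```bash
python3 -m jog '[{"delta_pos":[-1,0,0],"spin":0,"claw":0}]'|sed -n '1,4p'
```

```text
clock: 10.45
position: [0.4808, -0.068, 0.0023]
tool_rot: [-3.138, -0.006, 0.044]
force: [4.0, -0.4, 0.4]
```

```bash
python3 -m jog '[{"delta_pos":[-1,0,0],"spin":0,"claw":0}]'|sed -n '1,4p'
```

```text
clock: 10.55
position: [0.4797, -0.068, 0.0023]
tool_rot: [-3.138, -0.006, 0.044]
force: [4.6, 0.4, 1.4]
```

```bash
python3 -m jog '[{"delta_pos":[-1,0,0],"spin":0,"claw":0}]'|sed -n '1,4p'
```

```text
clock: 10.65
position: [0.4786, -0.068, 0.0023]
tool_rot: [-3.138, -0.006, 0.044]
force: [4.5, -0.5, 0.6]
```

```bash
python3 -m jog '[{"delta_pos":[-1,0,0],"spin":0,"claw":0}]'|sed -n '1,4p'
```

```text
clock: 10.75
position: [0.4777, -0.068, 0.0023]
tool_rot: [-3.138, -0.006, 0.044]
force: [9.9, -1.4, -1.2]
```

```bash
python3 -m jog '[{"delta_pos":[-0.5,0,0],"spin":0,"claw":0}]'|sed -n '1,4p'
```

```text
clock: 10.85
position: [0.4776, -0.0681, 0.0024]
tool_rot: [-3.138, -0.007, 0.044]
force: [9.0, -0.1, -2.0]
```

```bash
python3 -m jog '[{"delta_pos":[-1,0,0],"spin":0,"claw":0}]'|sed -n '1,4p'
```

```text
clock: 10.95
position: [0.4777, -0.0682, 0.0026]
tool_rot: [-3.139, -0.009, 0.043]
force: [10.5, -0.7, -1.4]
```

```bash
python3 -m jog '[{"delta_pos":[-1.5,0,0],"spin":0,"claw":0},{"delta_pos":[-1.5,0,0],"spin":0,"claw":0}]'|sed -n '1,4p'
```

```text
clock: 11.15
position: [0.4776, -0.0683, 0.0029]
tool_rot: [-3.139, -0.012, 0.043]
force: [11.5, -1.2, -2.8]
```

```bash
python3 -m jog '[{"delta_pos":[-2.2,0,-0.5],"spin":0,"claw":0},{"delta_pos":[-2.2,0,-0.5],"spin":0,"claw":0}]'|sed -n '1,4p'
```

```text
clock: 11.35
position: [0.4777, -0.0684, 0.0029]
tool_rot: [-3.139, -0.017, 0.042]
force: [14.9, -1.7, -2.3]
```

```bash
python3 -m jog '[{"delta_pos":[-2.6,0.2,-0.5],"spin":0,"claw":0},{"delta_pos":[-2.6,0.2,-0.5],"spin":0,"claw":0},{"delta_pos":[-2.6,0.2,-0.5],"spin":0,"claw":0}]'|sed -n '1,4p'
```

```text
clock: 11.65
position: [0.4778, -0.0685, 0.003]
tool_rot: [-3.139, -0.022, 0.041]
force: [16.8, -1.9, -2.6]
```

```bash
python3 -m jog '[{"delta_pos":[-2.6,0.3,-0.5],"spin":0,"claw":0},{"delta_pos":[-2.6,0.3,-0.5],"spin":0,"claw":0},{"delta_pos":[-2.6,0.3,-0.5],"spin":0,"claw":0},{"delta_pos":[-2.6,0.3,-0.5],"spin":0,"claw":0}]'|sed -n '1,4p'
```

```text
clock: 12.05
position: [0.4779, -0.0686, 0.0031]
tool_rot: [-3.139, -0.027, 0.04]
force: [16.2, -3.8, -1.8]
```

Run:
```python
from h import *
im=eyes.grab_frame('side');cv2.imwrite('pics/s5.png',cv2.resize(im[150:360,180:440],None,fx=3,fy=2.8))
s=bot.observe();print(s['force'],s['position'])
```

```text
[15.94518421 -4.40107506 -0.83473403] [ 0.47788858 -0.06860084  0.00308194]
```

View pics/s5.png

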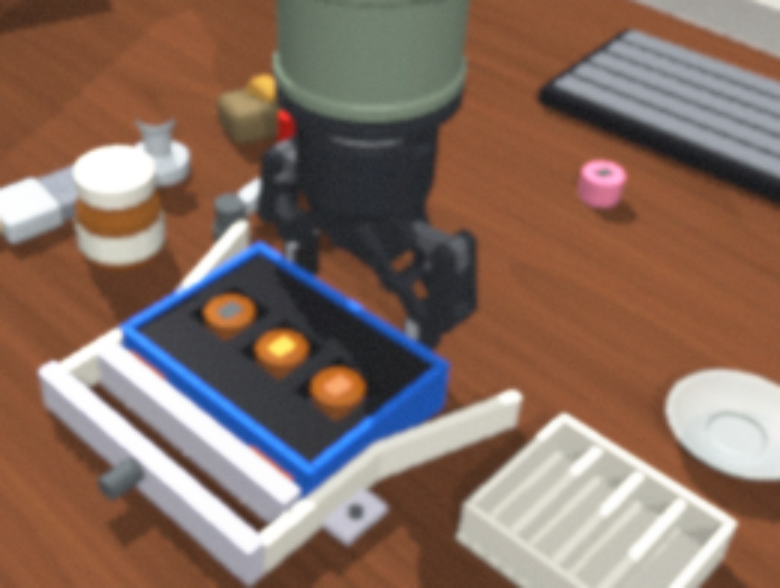

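The tray is seated square against both pads with the mounts in. The pull rose 11–12 N over drag and was held about 0.7 s. I'll back off and lift.

```bash
python3 -m jog '[{"delta_pos":[1,0.2,0],"spin":0,"claw":0},{"delta_pos":[4,0.2,0],"spin":0,"claw":0},{"delta_pos":[10,0.5,0],"spin":0,"claw":0},{"delta_pos":[16,0.7,0],"spin":0,"claw":0},{"delta_pos":[18,0.7,20],"spin":0,"claw":0},{"delta_pos":[20,1,55],"spin":0,"claw":0},{"delta_pos":[30,5,95],"spin":0.1,"claw":0.3},{"delta_pos":[50,15,135],"spin":0.24,"claw":0.5}]'
python3 -m jog '[{"delta_pos":[30,0,30],"spin":0.14,"claw":0.5},{"delta_pos":[60,-20,30],"spin":0.28,"claw":0.5},{"delta_pos":[90,-40,30],"spin":0.42,"claw":0.5},{"delta_pos":[120,-60,30],"spin":0.56,"claw":0.5},{"delta_pos":[120,-60,30],"spin":0.7,"claw":0.5},{"delta_pos":[120,-60,30],"spin":0.84,"claw":0.5},{"delta_pos":[120,-60,30],"spin":0.98,"claw":0.5},{"delta_pos":[120,-60,30],"spin":1.12,"claw":0.5}]'
python3 - <<'E'
from h import *
for n in('side','top'):
    im=eyes.grab_frame(n);cv2.imwrite(f'pics/{n}6.png',im)
    m=mask(im,'red'); cs,_=cv2.findContours(m,cv2.RETR_EXTERNAL,cv2.CHAIN_APPROX_NONE)
    for c in cs:
        if cv2.contourArea(c)>5: print(n,cv2.boundingRect(c),cv2.contourArea(c),cv2.minAreaRect(c))
a=cv2.imread('pics/side6.png')[130:330,180:400];b=cv2.imread('pics/top6.png')[150:330,200:400]
cv2.imwrite('pics/ab6.png',np.hstack([cv2.resize(a,(440,400)),cv2.resize(b,(400,360)) if 0 else cv2.resize(b,(360,400))]))
E
```

```text
clock: 12.9
position: [0.5271, -0.0542, 0.1396]
tool_rot: [-3.14, -0.025, 0.283]
force: [0.2, 0.8, -1.0]
grip_width: 0.059
clock: 13.7
position: [0.647, -0.1142, 0.1694]
tool_rot: [-3.139, -0.025, 1.409]
force: [0.3, -0.1, 0.7]
grip_width: 0.0424
side (273, 189, 6, 19) 80.0 ((275.5, 198.0), (5.0, 18.0), 0.0)
top (263, 199, 7, 6) 24.0 ((266.0, 201.5), (5.0, 6.0), 90.0)
```

View pics/ab6.png

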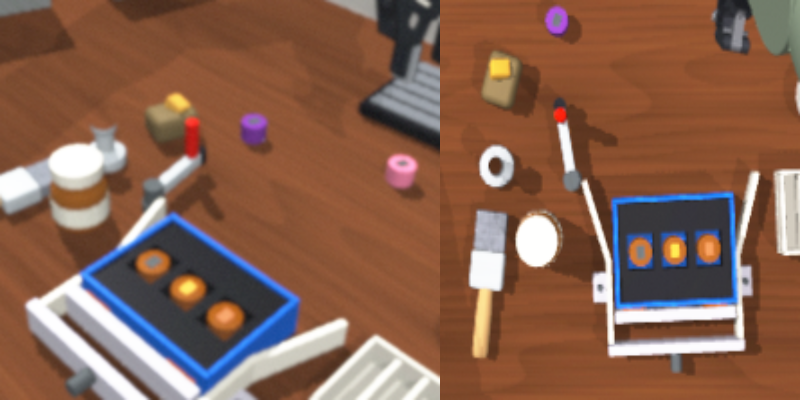

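Tray is home; the latch is still open with its knob at top pixel (266,201.5). Next: triangulate the knob and table the arc.

```bash
cat > arc.py <<'E'
from fit import *
print('=====')
a=onz('top',(266,201.5),.072); b=onz('side',(276,189.5),.072); c=onz('side',(275.5,198),.055)
print('knob',a,b,c,bot.observe()['qpos'][6])
im=cv2.imread('pics/top6.png');m=mask(im,'blue');cs,_=cv2.findContours(m,cv2.RETR_EXTERNAL,cv2.CHAIN_APPROX_NONE)
q=max(cs,key=cv2.contourArea);r=cv2.minAreaRect(q);bx=np.array([onz('top',p,.04) for p in cv2.boxPoints(r)]);print('tray',inv(bx.mean(0)),[inv(p) for p in bx])
h=o+M@[.063,.124]; print('hinge',h)
k=(a+b)[:2]/2; v=k-h; print('r',np.hypot(*v),'arm angle',np.arctan2(v[1],v[0]))
E
python3 arc.py | sed -n '/=====/,$p'
```

```text
=====
knob [0.54526931 0.06964303 0.072     ] [0.54574034 0.06841806 0.072     ] [0.54115469 0.06476635 0.055     ] -0.32708173886809905
tray [-0.0118  0.0021] [array([0.0447, 0.0762]), array([ 0.0422, -0.0745]), array([-0.0682, -0.0716]), array([-0.066 ,  0.0783])]
hinge [0.48095864 0.05430794]
r 0.06620396844537599 arm angle 0.22425760095061814
```

```bash
python3 -m jog '[{"delta_pos":[-13,23,0],"spin":0.14,"claw":0.5},{"delta_pos":[-26,46,0],"spin":0.28,"claw":0.5},{"delta_pos":[-39,69,0],"spin":0.42,"claw":0.5},{"delta_pos":[-52,92,0],"spin":0.56,"claw":0.5},{"delta_pos":[-65,115,0],"spin":0.7,"claw":0.5},{"delta_pos":[-78,138,0],"spin":0.84,"claw":0.5},{"delta_pos":[-91,161,0],"spin":0.98,"claw":0.5},{"delta_pos":[-102,183,0],"spin":1.12,"claw":0.5}]'
python3 -m jog '[{"delta_pos":[0,0,-5],"spin":0.14,"claw":0.5},{"delta_pos":[0,0,-10],"spin":0.28,"claw":0.5},{"delta_pos":[0,0,-15],"spin":0.42,"claw":0.5},{"delta_pos":[0,0,-20],"spin":0.56,"claw":0.5},{"delta_pos":[0,0,-30],"spin":0.7,"claw":0.5},{"delta_pos":[0,0,-40],"spin":0.83,"claw":0.5},{"delta_pos":[0,0,-40],"spin":0.83,"claw":0.5}]'
python3 - <<'E'
from h import *
im=eyes.grab_frame('side');cv2.imwrite('pics/s7.png',cv2.resize(im[110:310,180:400],None,fx=3,fy=3))
s=bot.observe();print(s['position'],s['tool_rot'],s['qpos'][6])
E
```

```text
clock: 14.6
position: [0.5443, 0.0695, 0.1693]
tool_rot: [-3.138, -0.026, 2.526]
force: [0.1, 0.0, -0.1]
grip_width: 0.0428
clock: 15.3
position: [0.5435, 0.0693, 0.128]
tool_rot: [-3.139, -0.028, -2.928]
force: [-0.5, 0.0, -0.1]
grip_width: 0.0426
[0.5438691  0.06950966 0.12879941] [-3.13888614 -0.02745624 -2.93264972] 0.9375685078889542
```

View pics/s7.png

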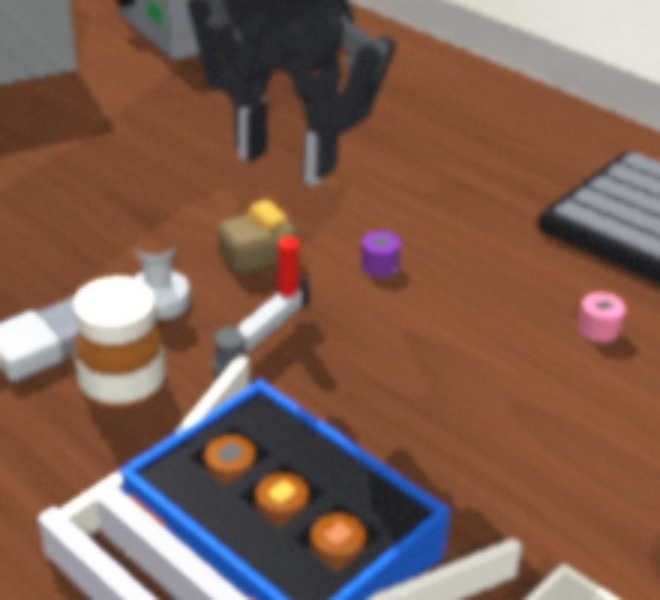

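Fingers straddle the knob column (tips at crop (248,158) and (315,185), knob at (288,240)). Descend and grip lightly.

```bash
python3 -m jog '[{"delta_pos":[0.5,-0.5,-20],"spin":0,"claw":0.5},{"delta_pos":[0.5,-0.5,-40],"spin":0,"claw":0.5},{"delta_pos":[0.5,-0.5,-58],"spin":0,"claw":0.5},{"delta_pos":[0.5,-0.5,-72],"spin":0,"claw":0.5},{"delta_pos":[0.5,-0.5,-81],"spin":0,"claw":0.5},{"delta_pos":[0.5,-0.5,-81],"spin":0,"claw":0.7},{"delta_pos":[0.5,-0.5,-81],"spin":0,"claw":0.9},{"delta_pos":[0.5,-0.5,-81],"spin":0,"claw":1}]' 20
python3 -m jog '[{"delta_pos":[0,0,0],"spin":0,"claw":1},{"delta_pos":[0,0,0],"spin":0,"claw":1},{"delta_pos":[0,0,0],"spin":0,"claw":1}]' 20
cat > arc2.py <<'E'
from fit import *
print('=====')
h=o+M@[.063,.124]; p=bot.observe()['position'][:2]; v=p-h; r=np.hypot(*v); a0=np.arctan2(v[1],v[0])
print('r',r,'a0',a0,'theta',th-a0, bot.observe()['tool_rot'],bot.observe()['force'])
for i in range(1,9):
    a=a0-.08*i; print(i,round(-.08*i,2),(1e3*(h+.065*np.array([np.cos(a),np.sin(a)])-p)).round(1))
E
python3 arc2.py | sed -n '/=====/,$p'
```

```text
clock: 16.15
position: [0.5446, 0.0691, 0.0483]
tool_rot: [-3.139, -0.027, -2.933]
force: [0.1, 1.1, -4.0]
grip_width: 0.0127
clock: 16.45
position: [0.5446, 0.0691, 0.0484]
tool_rot: [-3.139, -0.027, -2.933]
force: [0.7, -0.1, -7.5]
grip_width: 0.0134
=====
r 0.0653194506416905 a0 0.227843501333834 theta -0.18468420771251928 [-3.13898564 -0.02684134 -2.93327285] [ 0.70235866 -0.11918981 -7.48726444]
1 -0.08 [ 0.7 -5.2]
2 -0.16 [  1.2 -10.3]
3 -0.24 [  1.4 -15.5]
4 -0.32 [  1.1 -20.7]
5 -0.4 [  0.4 -25.9]
6 -0.48 [ -0.7 -31. ]
7 -0.56 [ -2.2 -35.9]
8 -0.64 [ -4.1 -40.8]
```

```bash
python3 -m jog '[{"delta_pos":[0.7,-5,-0.5],"spin":-0.08,"claw":1},{"delta_pos":[1.2,-10.3,-0.5],"spin":-0.16,"claw":1},{"delta_pos":[1.4,-15.5,-0.5],"spin":-0.24,"claw":1},{"delta_pos":[1.1,-20.7,-0.5],"spin":-0.32,"claw":1},{"delta_pos":[0.4,-25.9,-0.5],"spin":-0.4,"claw":1},{"delta_pos":[-0.7,-31,-0.5],"spin":-0.48,"claw":1},{"delta_pos":[-2.2,-36,-0.5],"spin":-0.56,"claw":1},{"delta_pos":[-4.1,-40.8,-0.5],"spin":-0.64,"claw":1}]'
python3 arc2.py | sed -n '/=====/,$p'
```

```text
clock: 17.25
position: [0.5404, 0.0286, 0.0482]
tool_rot: [-3.14, -0.027, 2.707]
force: [-2.8, 3.1, 0.5]
grip_width: 0.0129
=====
r 0.06472272759699611 a0 -0.40794524784912845 theta 0.45110454147044315 [-3.13958668 -0.02698362  2.70686596] [-2.76744284  3.05311511  0.45037915]
1 -0.08 [-2.  -4.8]
2 -0.16 [-4.6 -9.3]
3 -0.24 [ -7.6 -13.6]
4 -0.32 [-10.9 -17.6]
5 -0.4 [-14.5 -21.3]
6 -0.48 [-18.4 -24.7]
7 -0.56 [-22.6 -27.9]
8 -0.64 [-27.  -30.6]
```

```bash
python3 -m jog '[{"delta_pos":[-2,-4.8,0],"spin":-0.08,"claw":1},{"delta_pos":[-4.6,-9.3,0],"spin":-0.16,"claw":1},{"delta_pos":[-7.6,-13.6,0],"spin":-0.24,"claw":1},{"delta_pos":[-10.9,-17.6,0],"spin":-0.32,"claw":1},{"delta_pos":[-14.5,-21.3,0],"spin":-0.4,"claw":1},{"delta_pos":[-18.4,-24.7,0],"spin":-0.48,"claw":1},{"delta_pos":[-22.6,-27.9,0],"spin":-0.56,"claw":1},{"delta_pos":[-27,-30.6,0],"spin":-0.64,"claw":1}]'
python3 arc2.py | sed -n '/=====/,$p'
```

```text
clock: 18.05
position: [0.5129, -0.0008, 0.0483]
tool_rot: [-3.14, -0.029, 2.065]
force: [-2.8, 9.9, -6.9]
grip_width: 0.0128
=====
r 0.06363587146934167 a0 -1.0457971943524733 theta 1.088956487973788 [-3.14003889 -0.02856469  2.06450852] [-2.79956777  9.94174529 -6.92136484]
1 -0.08 [-3.9 -3.6]
2 -0.16 [-8.7 -5.7]
3 -0.24 [-13.6  -7.3]
4 -0.32 [-18.7  -8.6]
5 -0.4 [-23.8  -9.4]
6 -0.48 [-29.   -9.9]
7 -0.56 [-34.2  -9.9]
8 -0.64 [-39.4  -9.5]
```

```bash
python3 -m jog '[{"delta_pos":[-4.4,-2,0],"spin":-0.08,"claw":1},{"delta_pos":[-9.2,-4.1,0],"spin":-0.16,"claw":1},{"delta_pos":[-14.1,-5.7,0],"spin":-0.24,"claw":1},{"delta_pos":[-19.2,-7,0],"spin":-0.32,"claw":1},{"delta_pos":[-22,-7.4,0],"spin":-0.36,"claw":1}]'
python3 arc2.py | sed -n '/=====/,$p'
```

```text
clock: 18.55
position: [0.4907, -0.0077, 0.0484]
tool_rot: [-3.14, -0.029, 1.702]
force: [1.3, 2.7, -12.2]
grip_width: 0.0131
=====
r 0.06278070750993066 a0 -1.4152639839860424 theta 1.4584232776073571 [-3.14042963 -0.02909991  1.7017449 ] [  1.28903412   2.68344744 -12.21135195]
1 -0.08 [-4.8 -2.8]
2 -0.16 [-10.  -3.]
3 -0.24 [-15.2  -2.7]
4 -0.32 [-20.4  -2.1]
5 -0.4 [-25.5  -1. ]
6 -0.48 [-30.4   0.4]
7 -0.56 [-35.3   2.3]
8 -0.64 [-40.    4.5]
```

```bash
python3 -m jog '[{"delta_pos":[-3,-0.4,-1],"spin":-0.05,"claw":1},{"delta_pos":[-6,-0.6,-1],"spin":-0.1,"claw":1},{"delta_pos":[-9,-0.7,-1],"spin":-0.14,"claw":1},{"delta_pos":[-11,-0.7,-1],"spin":-0.17,"claw":1},{"delta_pos":[-12,-0.7,-1],"spin":-0.185,"claw":1}]'
```

```text
clock: 19.05
position: [0.4794, -0.0082, 0.0481]
tool_rot: [3.141, -0.029, 1.516]
force: [1.6, 0.3, 6.3]
grip_width: 0.013
```

```bash
python3 -m jog '[{"delta_pos":[-1,0,0.3],"spin":-0.015,"claw":1},{"delta_pos":[-2,0,0.3],"spin":-0.03,"claw":1},{"delta_pos":[-3,0.1,0.3],"spin":-0.045,"claw":1}]'
```

```text
clock: 19.35
position: [0.4764, -0.0079, 0.0483]
tool_rot: [3.141, -0.03, 1.47]
force: [1.8, 1.5, -7.7]
grip_width: 0.013
```

```bash
python3 -m jog '[{"delta_pos":[-1,0.1,0],"spin":-0.015,"claw":1}]'
```

```text
clock: 19.45
position: [0.4753, -0.0078, 0.0483]
tool_rot: [3.141, -0.03, 1.454]
force: [1.7, 0.1, -4.6]
grip_width: 0.0132
```

```bash
python3 -m jog '[{"delta_pos":[-1,0.1,0],"spin":-0.015,"claw":1}]'
```

```text
clock: 19.55
position: [0.4743, -0.0077, 0.0483]
tool_rot: [3.141, -0.03, 1.437]
force: [2.1, 0.6, -5.5]
grip_width: 0.0129
```

```bash
python3 -m jog '[{"delta_pos":[-0.8,0.1,0],"spin":-0.012,"claw":1}]'
```

```text
clock: 19.65
position: [0.4741, -0.0076, 0.0484]
tool_rot: [3.14, -0.03, 1.424]
force: [8.0, -1.1, -12.4]
grip_width: 0.0132
```

```bash
python3 -m jog '[{"delta_pos":[-0.4,0,-0.3],"spin":0,"claw":1},{"delta_pos":[-0.4,0,-0.3],"spin":0,"claw":1},{"delta_pos":[-0.4,0,-0.3],"spin":0,"claw":1}]'
python3 -m jog '[{"delta_pos":[0,0,0],"spin":0,"claw":0.8},{"delta_pos":[0,0,0],"spin":0,"claw":0.7},{"delta_pos":[0,0,0],"spin":0,"claw":0.6},{"delta_pos":[0,0,0],"spin":0,"claw":0.55},{"delta_pos":[0,0,0],"spin":0,"claw":0.5},{"delta_pos":[0,0,0],"spin":0,"claw":0.5}]'
```

```text
clock: 19.95
position: [0.4742, -0.0076, 0.0483]
tool_rot: [3.139, -0.03, 1.424]
force: [5.1, -0.7, -3.7]
grip_width: 0.0131
clock: 20.55
position: [0.4742, -0.0077, 0.0483]
tool_rot: [3.139, -0.03, 1.424]
force: [0.3, 0.8, 0.8]
grip_width: 0.0424
```

```bash
python3 -m jog '[{"delta_pos":[0,0,15],"spin":0,"claw":0.5},{"delta_pos":[0,0,35],"spin":0,"claw":0.5},{"delta_pos":[0,0,60],"spin":0,"claw":0.5},{"delta_pos":[0,0,90],"spin":0,"claw":0.5},{"delta_pos":[30,0,110],"spin":0,"claw":0.5},{"delta_pos":[70,-10,120],"spin":0,"claw":0.5},{"delta_pos":[115,-20,120],"spin":0,"claw":0.5},{"delta_pos":[150,-30,120],"spin":0,"claw":0.5}]'
python3 -m jog '[{"delta_pos":[30,-30,0],"spin":0,"claw":0.5},{"delta_pos":[50,-60,0],"spin":0,"claw":0.5},{"delta_pos":[60,-80,0],"spin":0,"claw":0.5},{"delta_pos":[60,-80,0],"spin":0,"claw":0.5}]'
python3 - <<'E'
from fit import *
for n in('side','top'):
    im=eyes.grab_frame(n);cv2.imwrite(f'pics/{n}8.png',im)
im=cv2.imread('pics/top8.png')
m=mask(im,'blue');cs,_=cv2.findContours(m,cv2.RETR_EXTERNAL,cv2.CHAIN_APPROX_NONE)
r=cv2.minAreaRect(max(cs,key=cv2.contourArea));print('tray',[inv(onz('top',p,.04)) for p in cv2.boxPoints(r)])
M2=cv2.moments(mask(im[180:280,240:320],'red'));u=(240+M2['m10']/M2['m00'],180+M2['m01']/M2['m00']);k=inv(onz('top',u,.072));print('knob dock',k,'theta',np.arctan2(-(k[1]-.124),k[0]-.063))
a=cv2.imread('pics/side8.png')[130:330,180:400];b=im[150:330,200:400]
cv2.imwrite('pics/ab8.png',np.hstack([cv2.resize(a,(440,400)),cv2.resize(b,(360,324)) [:, :] if 0 else cv2.resize(b,(360,400))]))
E
```

```text
clock: 21.35
position: [0.6263, -0.0383, 0.1687]
tool_rot: [3.138, -0.03, 1.424]
force: [-0.3, 0.4, 0.4]
grip_width: 0.043
clock: 21.75
position: [0.6868, -0.122, 0.1678]
tool_rot: [3.138, -0.029, 1.42]
force: [0.5, 0.1, 0.6]
grip_width: 0.0427
yaw 0.04315929362131471 o [ 0.4234 -0.0723]
[[ 0.0006  0.0005]
 [ 0.0001 -0.0013]
 [ 0.0006 -0.    ]
 [-0.0005  0.0007]
 [-0.0009  0.0001]]
tray [ 0.1677 -0.0017] knob [0.128  0.1366] hinge [0.481  0.0543]
bar L [-0.1044  0.0804]
bar R [-0.1067 -0.0714]
padL [-0.0672  0.0523]
padR [-0.0683 -0.0473]
---
tray [array([0.0447, 0.0762]), array([ 0.0422, -0.0745]), array([-0.0682, -0.0716]), array([-0.066 ,  0.0783])]
knob dock [0.0531 0.0616] theta 1.7281387615284731
```

View pics/ab8.png

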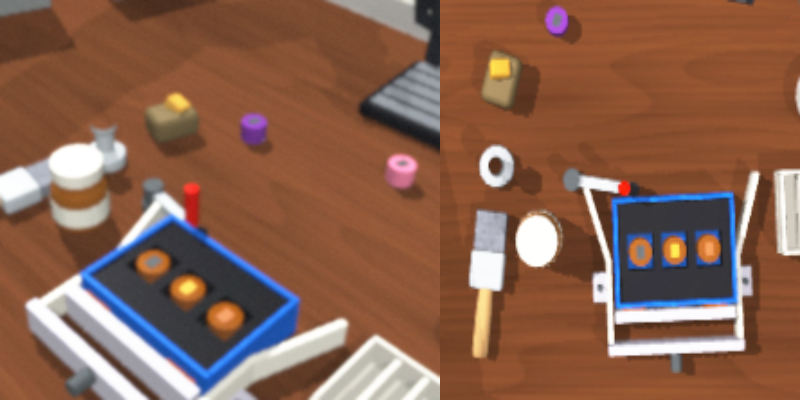

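The latch lies across the tray's far wall (θ≈1.73), the tray has not moved, the mounts are in and the robot is clear.

```bash
python3 -c "
from workcell import bot; print(bot.job_done())"
```

```text
the job is handed in; nothing more can be done
None
```

The tray is home in its bay, pressed on the stop and latched. I handed the job in at about 22 s on the robot's clock, and no verdict was reported.

- **Drag and press:** I drew the tray in with the two open fingertips behind its far wall. Its near corner touched the right guide's flare on the way in (about 6 N sideways), and I shifted the gripper 4 mm to clear it. The stop was felt about 12 mm in from its outermost setting. Sliding drag was about 5 N, and the pull settled at 16–17 N (11–12 N more) for about 0.7 s.
- **Latch:** I swung it by the knob until its nose met the far wall (8 N at contact, 5 N held), then let go and moved clear.
- **Last checks (top camera):**
  - The tray's corners are unchanged from just after pressing.
  - The latch angle is 1.73 rad against an expected 1.72, which puts the nose within about 1 mm of the wall.
  - All three mounts are in the tray, and I saw none of the bystanders in view moved.
- **Small disagreements:** the hinge position I used was 1–2 mm off, which gave about 10 N of side force on the knob mid-swing before I corrected it. The side camera put the tray 3–5 mm from where the top camera did.

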